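Dock and clamp an amplifier module on its cold plate

TASK

Get the amplifier module ready for its power test: gently push it back between its guide rails until its rear is fully home on the stop block, then wind the clamp's T-handle clockwise until the pad grips the module firmly. Firm means about 0.45 newton-metres on the screw: go by the feel of the handle and do not overtighten. Then let go and leave the other things on the bench where they are.

Things in the scene. Friction and masses are not known exactly. Their poses are not given: they have to be found in the camera images.
- station: the fixed test station. Origin on the bench right under the clamp screw's upright axis; x points from the module's open front end to the stop block, z up. Finned aluminium cold plate 230 x 180 mm, top 40 mm up; rails 10 mm high beside the module. Over it a black bridge bar on two studs (28 mm wide, 160 mm along y, 112 to 134 mm up, studs to 150 mm) carries the clamp screw
- module: the amplifier module: flat black metal block 180 (x) x 64 x 30 mm, about 0.75 kg, loose on the cold plate between the rails (2 mm clear each side), sliding along the station's x. Origin under its centre, x towards its rear. It starts 20 to 40 mm short of the stop block; fully home its origin is at x = -18 mm in the station's frame
- module_front (a point): centre of the module's front end face (bare aluminium, 64 x 30 mm, looks along the module's -x), 15 mm above the cold plate: the place to push
- stop_face (a point): centre of the stop block's face, 13 mm above the cold plate; the module's rear end face lies flat on it when fully home
- pad: the clamp's round steel pressure pad, 22 mm across, the foot of the screw, which turns with it, just above the module. Origin at the centre of its underside. It has up to 1.5 mm of end play that does not show: the pad can rest on the module while the screw still turns freely, so where the clamp begins to bite must be felt
- hub (a point): centre of the T-handle, on the screw's upright axis, at the height of the bar's axis (about 188 mm above the bench, sinking as it is wound down; below the bar the bridge's stud tops, 150 mm up, are the highest things)
- bar_end (a point): point on the T-handle's horizontal bar 40 mm from the screw axis: the place to grip one end (the other end is its mirror image about the hub). The bar is plain round steel, 10 mm thick, 115 mm over its 15 mm ball ends; hub 22 mm across
- t_handle (a joint): turn of T-handle and screw in rad; grows clockwise seen from above, driving the pad down 6 mm per turn. About 0.6 to 1.1 turns are needed. It turns freely with 0.12 N m; once the pad bites, the torque climbs over less than a radian to 0.45 N m (11 N at 40 mm): firm, some 130 N on the module; 0.3 to 0.55 N m will do, over 0.65 N m is overtightened. Felt only while turning. The screw stays as left
- attenuator: bystander: small plain steel coaxial attenuator, 18 mm diameter, 40 mm tall, standing on a front corner of the cold plate, left of the module; origin at the centre of its foot
- load: bystander: black cylindrical dummy load standing on the bench, 36 mm diameter, 60 mm tall; origin at the centre of its foot
- finned_amp: bystander: loose black finned amplifier block on the bench, 110 x 80 x 45 mm; origin under its centre
- wrench: bystander: small steel wrench, 130 mm long, lying on the bench; origin under its middle
- screwdriver: bystander: screwdriver, 170 mm long, lying on the bench; origin under its middle
- multimeter: bystander: dark hand multimeter lying on the bench, 170 x 85 x 45 mm; origin under its centre
- tray: bystander: open grey plastic tray on the bench, 120 x 90 x 28 mm; origin under its centre
There are look-alikes about, which are no part of the job. What is shaped like the module but blue or turquoise is not meant.

How it is judged:
On the way, in this order (a step that is already met when the one before it is completed fails the run):
1. the module is pushed fully home on the stop block, before the clamp bites (x of module in the frame of station above -0.021 m and angle between the x axis of module and the x axis of station, either way round below 0.035 rad and contact force between pad and module below 15 N), for 0.2 s.
2. the pad grips the module firmly (x of module in the frame of station above -0.021 m and angle between the x axis of module and the x axis of station, either way round below 0.035 rad and contact force between pad and module above 50 N), for 0.2 s.
At the end, for the whole second after the job is handed in: The module is fully home (rear within 3 mm of the stop block, square to it within 2 degrees) and at rest, and the pad presses on it with 50 to 195 N (about 0.27 to 0.6 N m to turn the screw) (all of step 2 and contact force between pad and module below 195 N and linear speed of module below 0.01 m/s); the robot touches nothing.
It fails at once if the clamp is overtightened (more than 235 N on the module, about 0.7 N m) (contact force between pad and module above 235 N).
It fails at once if the module is shoved roughly (more than 60 N on it from the fingers or arm) (contact force between any of the fingers, the arm and module above 60 N).
It fails at once if one of the other things on the bench is moved more than 30 mm (distance of any of attenuator, load, finned_amp, wrench, screwdriver, multimeter, tray from where it was at the start of the episode above 0.03 m).
It also fails if it takes over 72 s, if anything falls off the work surface, if the arm or the gripper's body presses on something with over 40 N, if the wrist force passes 120 N, or if a joint passes its speed limit or range.

ROBOT

A 6-joint arm with a two-finger parallel gripper is mounted at the origin on the work surface. World frame = base frame: x ahead of the robot, y to its left, z up, the work surface at z = 0. Lengths are in m, angles in rad, forces in N, time in s.
With the tool pointing down it reaches from about 0.375 to 0.9 m from the base axis. Payload 3.1 kg.
Tool frame: the origin (TCP) lies midway between the tips of the shut fingers; the grasp point (between the pads) lies 19 mm behind it; z points along the fingers, y is the line along which they close (so a half turn about z gives the same grasp; the last joint's range is limited). The gripper opens to 85 mm and grips with 20 to 120 N. Pads are 22 mm wide; open, the fingers measure 114 mm over their backs; the gripper's body (76 mm by 85 mm) begins 54 mm behind the grasp point. The pads swing forward as they close: fully open they stand 13 mm farther back than shut.
Start: joints at [-1.421, 0.527, 1.433, -0, 1.181, -0.178], TCP at [0.202, -0.591, 0.203] pointing down, gripper open.
Joint ranges: [-3.08, 3.08], [-0.75, 2.2], [0.22, 2.44], [-1.43, 4.57], [0, 2.65], [-2.85, 2.85]. Speed limits (rad/s): [2.79, 2.79, 3.14, 3.14, 3.14, 3.14].

INTERFACE

Orientations are given as a 3x3 rotation matrix whose columns are the frame's x, y, z axes.
In Python, from rig import bot, camera gives the robot as it stands.
- The arm moves only by the shell command python3 -m creep 'ROWS' [OPENING] [FORCE]. ROWS is JSON, a list of rows, each a list of 6 numbers: the shift along the tool's x, y, z in m, then the turn, a rotation vector about the tool's x, y, z in degrees. A call has exactly 8 rows; each row is the pose to reach, as a shift and turn from the pose commanded when the call began, along the tool's axes at that moment; what a row does not reach only later rows make up. A row lasts 1/8 s, in which the tool goes at most 62.5 mm and 10.7 degrees, less where a joint would pass 70% of its speed; a pose out of reach is approached as far as the arm can. A call with a gripper value outside its range is refused whole. OPENING is the opening, from -1 (shut) to 1 (fully open), set as the call begins (- or left out, the last holds). The fingers move at their own pace and stop on an object; FORCE is the grip in N (left out, the last holds). Time passes only in rows, so rows that repeat a pose let the fingers close, or fill a call up. It gives the time, the measured TCP pose, the force, the opening and the grip force at its end, in the units of the state.
- bot.state(): the state, without advancing time (a new reading comes with each control period).
- camera(name): name is "scene" or "top" or "wrist"; returns a dict with "img" (384x512x3 uint8, red, green, blue), "fov_y" (degrees; the focal length in pixels is half the picture's height over the tangent of half this angle, whatever the lens; pixels are square), "cx", "cy" (the principal point, pixels), "world_to_cam" (4x4, takes a point from world to camera coordinates). Camera axes: x right, y down, z forward; pixel columns grow to the right and rows downward; lengths in m; the calibration is good to about 2 mm. A picture is of the moment at which its call begins. There is no depth.
- bot.hand_in(): hands the job in; it is judged then, once.
The state is a dict: "t": time; "joint_positions": joint angles; "qd": joint speeds; "effort": joint torques, N m; "position": TCP position; "tcp_rot": TCP orientation; "force": force on the tool from outside, world axes, zero at the start; "ft_torque": the same for the moment, N m; "width": finger opening in m; "grasp_force": force on a finger pad.
Only numpy, scipy, OpenCV 4.12 (cv2) and the standard library are available. Lean on these libraries where they do the work, as an engineer would, in place of code of your own. Each camera call takes 0.05 s, during which the arm holds its last target. There are 200 camera calls.

## Working session

There is one attempt and no reset: what is moved stays moved. The work goes in short steps, Python scripts to look and compute and a shell command to move; the robot and the scene stay as the last step left them, time stands still between calls to the robot, and variables do not carry over. Pictures are saved under pics/ and viewed, at most 10 in all, crops included, and the job is handed in when it is done.

```bash
ls; mkdir -p pics
python3 - <<'E'
from rig import bot,camera
import cv2
for n in("scene","top"):
    c=camera(n); cv2.imwrite(f"pics/{n}0.png",c["img"][:,:,::-1]); print(n,c["fov_y"],c["cx"],c["cy"],c["world_to_cam"].tolist() if hasattr(c["world_to_cam"],'tolist') else c["world_to_cam"])
print(bot.state())
E
```

```text
pics
scene 56.401564898462766 257.5380867909202 195.46252586714246 [[-0.6833356687445383, 0.7300986533159116, 0.0028844839654404084, 0.34508768986015287], [0.529388557902992, 0.4981941057841858, -0.6866952655459961, -0.19280043470467204], [-0.5027923215233555, -0.46771635569882275, -0.7269396756464508, 1.5461845861514087], [0.0, 0.0, 0.0, 1.0]]
top 52.79830200960081 259.5845842534591 187.4943417816382 [[-0.004941500912915302, -0.9999542472158148, -0.008190546000149002, 0.008407215532707702], [-0.9919310174724187, 0.0059391470626368, -0.12663957954881316, 0.5354272069348971], [0.12668243029267895, 0.007498667029630775, -0.991914982167282, 1.3121056017562855], [0.0, 0.0, 0.0, 1.0]]
{'t': 0.1, 'joint_positions': array([-1.42051970e+00,  5.28383156e-01,  1.43377201e+00,  4.99626103e-06,
        1.18142809e+00, -1.78490699e-01]), 'qd': array([ 0.00238121, -0.00195609, -0.00349782,  0.00011996, -0.00134131,
       -0.00092176]), 'effort': array([-5.40764267e-04, -4.43304455e+01, -1.78586161e+01, -1.75953896e-04,
        3.89494555e-03, -3.86699057e-06]), 'position': array([ 0.20172543, -0.59080523,  0.20212612]), 'tcp_rot': array([[ 9.46441730e-01,  3.22874535e-01, -2.93444714e-04],
       [ 3.22874470e-01, -9.46439750e-01,  1.96885007e-03],
       [ 3.57963809e-04, -1.95814767e-03, -9.99998019e-01]]), 'force': array([0.37113672, 0.07734969, 0.76870187]), 'ft_torque': array([ 0.00953447, -0.00692704,  0.02731223]), 'grasp_force': 0.0, 'width': 0.08507377872452031}
```

View pics/scene0.png

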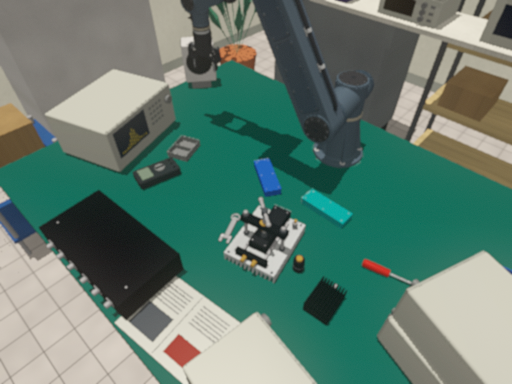

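View pics/top0.png

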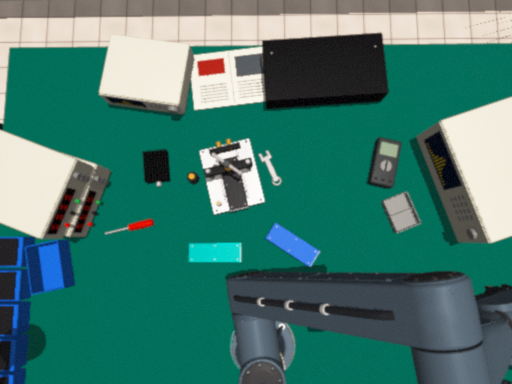

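Scene: station at (265,240), blue block (267,177), turquoise block (327,206). Top: station at (232,176), its black module at (235,190) with the open front towards the robot; blue (293,244) and turquoise (215,252) are look-alikes. The black finned amp is at (156,166) and the big black box at (325,70). I'm choosing the black block under the bridge and will check it in a close crop.

Run:
```python
import cv2,numpy as np
a=cv2.imread("pics/top0.png")[130:222,185:295]; b=cv2.imread("pics/scene0.png")[190:285,210:320]
a=cv2.resize(a,(660,552),interpolation=cv2.INTER_CUBIC)
cv2.imwrite("pics/ctop.png",a)
cv2.imwrite("pics/cscene.png",cv2.resize(b,(660,570),interpolation=cv2.INTER_CUBIC))
```

```text
(no output)
```

View pics/ctop.png

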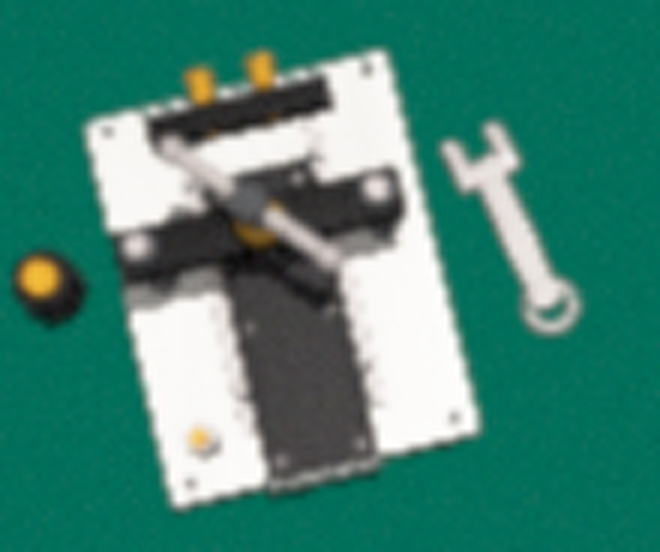

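View pics/cscene.png

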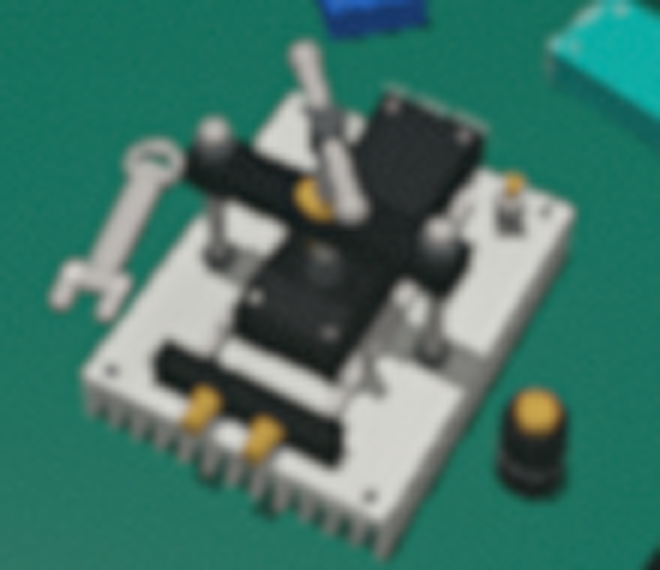

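Crops show the black module between the rails, front face at ctop (322,475), stop block with gold connectors at (240,110). Stud tops are at (138,248) and (376,188), hub at (252,200), bar ends at (165,143) and (340,262), attenuator at (203,440).

```bash
cat > h.py <<'E'
import numpy as np
def ray(c,u,v,z):
    f=192/np.tan(np.radians(c["fov_y"]/2)); M=np.array(c["world_to_cam"]); R=M[:3,:3]; o=-R.T@M[:3,3]
    d=R.T@np.array([(u-c["cx"])/f,(v-c["cy"])/f,1]); return o+d*(z-o[2])/d[2]
def px(c,p):
    f=192/np.tan(np.radians(c["fov_y"]/2)); q=np.array(c["world_to_cam"])@np.r_[p,1]; return c["cx"]+f*q[0]/q[2],c["cy"]+f*q[1]/q[2]
E
python3 - <<'E'
from rig import bot,camera
from h import *
np.set_printoptions(precision=4,suppress=True)
t=camera("top");s=camera("scene")
T=lambda x,y,z:ray(t,185+(x+.5)/6-.5,130+(y+.5)/6-.5,z)
S=lambda x,y,z:ray(s,210+(x+.5)/6-.5,190+(y+.5)/6-.5,z)
C=[T(*p,.04) for p in((85,120),(385,50),(480,432),(172,507))]
print("corners",*C,"sides",[np.linalg.norm(C[i]-C[i-1]) for i in range(4)],"c",np.mean(C,0))
st=[T(138,248,.15),T(376,188,.15)]; print("studs",st,np.mean(st,0),np.linalg.norm(st[0]-st[1]))
x=(C[0]+C[1]-C[2]-C[3]); print("yaw",np.degrees(np.arctan2(x[1],x[0])))
d=st[0]-st[1];print("yaw studs",np.degrees(np.arctan2(-d[0],d[1])))
print("hub T",T(252,200,.188),"S",S(327,122,.188))
print("bar T",T(165,143,.188),T(340,262,.188),"S",S(303,55,.188),S(350,205,.188))
print("studs S",S(214,130,.15),S(440,235,.15))
print("front T",T(268,475,.07),T(376,452,.07),"S",S(388,92,.07),S(483,130,.07))
print("att",T(203,437,.08),S(514,185,.08))
E
```

```text
corners [0.6703 0.2185 0.04  ] [0.711  0.0427 0.04  ] [ 0.4856 -0.0116  0.04  ] [0.4435 0.1652 0.04  ] sides [np.float64(0.23294356257700768), np.float64(0.18043885999888892), np.float64(0.23185593606944074), np.float64(0.1817076600202891)] c [0.5776 0.1037 0.04  ]
studs [array([0.5751, 0.1707, 0.15  ]), array([0.6068, 0.0437, 0.15  ])] [0.591  0.1072 0.15  ] 0.1308668870779575
yaw 13.387423976716498
yaw studs 14.020406823232204
hub T [0.5934 0.1065 0.188 ] S [0.59   0.1054 0.188 ]
bar T [0.6238 0.1519 0.188 ] [0.5606 0.0608 0.188 ] S [0.5649 0.066  0.188 ] [0.6213 0.1489 0.188 ]
studs S [0.6091 0.0447 0.15  ] [0.5815 0.1742 0.15  ]
front T [0.4594 0.1077 0.07  ] [0.472 0.047 0.07 ] S [0.4718 0.0476 0.07  ] [0.4567 0.1059 0.07  ]
att [0.4801 0.1432 0.08  ] [0.4829 0.1486 0.08  ]
```

```bash
python3 -m creep '[[0.042,-0.028,0,0,0,0.7],[0.084,-0.056,0,0,0,1.4],[0.127,-0.084,0,0,0,2],[0.169,-0.112,0,0,0,2.7],[0.211,-0.14,0,0,0,3.3],[0.254,-0.168,0,0,0,4],[0.296,-0.196,0,0,0,4.7],[0.338,-0.224,0,0,0,5.3]]' -1; python3 -m creep '[[0.008,-0.046,0,0,0,0],[0.015,-0.092,0,0,0,0],[0.023,-0.138,0,0,0,0],[0.030,-0.184,0,0,0,0],[0.038,-0.23,0,0,0,0],[0.045,-0.276,0,0,0,0],[0.055,-0.33,0,0,0,0],[0.055,-0.334,0,0,0,0]]'
python3 - <<'E'
from rig import bot,camera
import cv2
print(bot.state())
c=camera("wrist"); cv2.imwrite("pics/w1.png",c["img"][:,:,::-1])
E
```

```text
t: 1.2
position: [0.4503, -0.269, 0.203]
tcp_rot: [[0.972, 0.234, 0.0], [0.234, -0.972, -0.0], [0.0, 0.0, -1.0]]
force: [0.9, -0.9, 0.9]
width: 0.0001
grasp_force: 0.0
t: 2.2
position: [0.4235, 0.0702, 0.203]
tcp_rot: [[0.971, 0.24, -0.001], [0.24, -0.971, 0.001], [-0.001, -0.001, -1.0]]
force: [-0.9, -0.0, -0.3]
width: 0.0002
grasp_force: 0.0
{'t': 2.2, 'joint_positions': array([-9.77592460e-02,  2.65028646e-01,  1.89932234e+00,  6.08235057e-04,
        9.78013158e-01,  1.23079198e+00]), 'qd': array([ 0.00622626,  0.00158298, -0.00676943, -0.03186863, -0.01525083,
        0.04460065]), 'effort': array([  0.8916216 , -28.54210496, -14.48699445,   0.19350727,
         0.05207946,   0.10905221]), 'position': array([0.42352373, 0.0701615 , 0.20300383]), 'tcp_rot': array([[ 9.70883163e-01,  2.39552433e-01, -7.18487581e-04],
       [ 2.39552857e-01, -9.70883152e-01,  5.77347044e-04],
       [-5.59262599e-04, -7.32652277e-04, -9.99999575e-01]]), 'force': array([-0.89092632, -0.03616994, -0.26555285]), 'ft_torque': array([-0.01992944, -0.00768438, -0.00896488]), 'grasp_force': 0.0, 'width': 0.00019621927943462794}
```

View pics/w1.png

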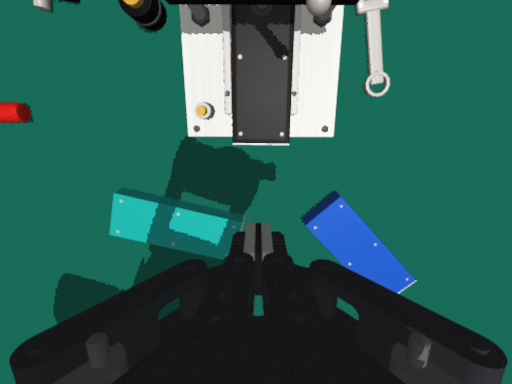

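The wrist view shows the module's front edge from (233,143) to (290,143), plate front corners at (188,137) and (334,137), and the shut fingers at (260,230). Turquoise (170,215) and blue (360,245) lie either side.

Run:
```python
from rig import bot,camera
from h import *
import cv2
np.set_printoptions(precision=4,suppress=True)
c=camera("wrist"); R=lambda u,v,z:ray(c,u,v,z)
g=c["img"].astype(int)
white=(g.min(2)>200)
# plate edges
for v in (120,128): 
    w=np.where(white[v,150:370])[0]+150; print(v,w.min(),w.max())
for u in (195,215,310,328):
    w=np.where(white[:160,u])[0]; print(u,w.max())
print("col258",[int(g[v,262].max()) for v in range(132,150)])
P=[R(188,137,.04),R(334,137,.04)];print("plate",P,np.linalg.norm(P[0]-P[1]))
d=P[0]-P[1];print("yaw",np.degrees(np.arctan2(-d[0],d[1])))
M=[R(233,142,.07),R(290,142,.07)];print("mod",M,np.linalg.norm(M[0]-M[1]),np.mean(M,0))
O=np.array([.592,.1065]);a=np.radians(13.5);A=np.array([[np.cos(a),np.sin(a)],[-np.sin(a),np.cos(a)]])
for p in P+M: print(A@(p[:2]-O))
print("blue/turq", R(243,215,.03),R(305,220,.03),R(110,235,.03))
```

```text
120 186 332
128 187 332
195 136
215 136
310 136
328 136
col258 [74, 72, 73, 72, 72, 71, 71, 64, 52, 50, 50, 187, 236, 187, 111, 111, 110, 110]
plate [array([0.4448, 0.1621, 0.04  ]), array([ 0.4876, -0.0123,  0.04  ])] 0.17951629993835724
yaw 13.788387864106054
mod [array([0.4556, 0.1051, 0.07  ]), array([0.4708, 0.0428, 0.07  ])] 0.06410284928234618 [0.4632 0.074  0.07  ]
[-0.1302  0.0884]
[-0.1293 -0.0911]
[-0.133   0.0305]
[-0.1327 -0.0336]
blue/turq [0.3571 0.0732 0.03  ] [ 0.3704 -0.0117  0.03  ] [0.2834 0.2479 0.03  ]
```

```bash
python3 -m creep '[[0,0.006,0.025,0,0,0],[0,0.006,0.05,0,0,0],[0,0.006,0.075,0,0,0],[0,0.006,0.1,0,0,0],[0,0.006,0.125,0,0,0],[0,0.006,0.151,0,0,0],[0,0.006,0.151,0,0,0],[0,0.006,0.151,0,0,0]]'; python3 -m creep '[[0.004,0,0,0,0,0],[0.008,0,0,0,0,0],[0.012,0,0,0,0,0],[0.016,0,0,0,0,0],[0.02,0,0,0,0,0],[0.024,0,0,0,0,0],[0.028,0,0,0,0,0],[0.032,0,0,0,0,0]]';  python3 -m creep '[[0.002,0,0,0,0,0],[0.004,0,0,0,0,0],[0.006,0,0,0,0,0],[0.008,0,0,0,0,0],[0.009,0,0,0,0,0],[0.011,0,0,0,0,0],[0.013,0,0,0,0,0],[0.015,0,0,0,0,0]]'
```

```text
t: 3.3
position: [0.4268, 0.0604, 0.0524]
tcp_rot: [[0.973, 0.233, 0.001], [0.233, -0.973, -0.0], [0.001, 0.0, -1.0]]
force: [-0.1, -0.1, -0.4]
width: 0.0004
grasp_force: 0.0
t: 4.3
position: [0.4574, 0.069, 0.052]
tcp_rot: [[0.972, 0.234, -0.0], [0.234, -0.972, 0.0], [-0.0, -0.0, -1.0]]
force: [0.2, -0.1, 0.6]
width: -0.0
grasp_force: 0.0
t: 5.3
position: [0.4719, 0.0724, 0.052]
tcp_rot: [[0.972, 0.234, 0.0], [0.234, -0.972, -0.0], [0.0, 0.0, -1.0]]
force: [-0.2, 0.8, 0.6]
width: 0.0001
grasp_force: 0.0
```

```bash
python3 -m creep '[[0.001,0,0,0,0,0],[0.002,0,0,0,0,0],[0.003,0,0,0,0,0],[0.004,0,0,0,0,0],[0.005,0,0,0,0,0],[0.006,0,0,0,0,0],[0.007,0,0,0,0,0],[0.008,0,0,0,0,0]]'
python3 - <<'E'
from rig import bot,camera
import cv2
c=camera("wrist"); cv2.imwrite("pics/w2.png",c["img"][:,:,::-1])
E
```

```text
t: 6.3
position: [0.4796, 0.0743, 0.052]
tcp_rot: [[0.972, 0.234, -0.0], [0.234, -0.972, 0.0], [-0.0, -0.0, -1.0]]
force: [0.2, -0.5, 0.3]
width: 0.0001
grasp_force: 0.0
```

View pics/w2.png

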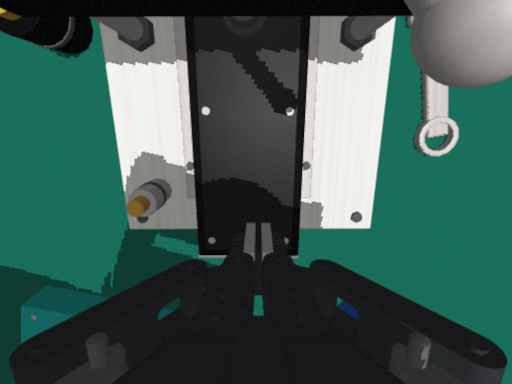

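Module front edge is at row 257 (columns 198–298), straddled by the finger tips at (258,225); I'll check whether they touch.

Run:
```python
from rig import bot,camera
from h import *
np.set_printoptions(precision=4,suppress=True)
c=camera("wrist"); s=bot.state(); p=s["position"]
M=np.array(c["world_to_cam"]);print("cam",-M[:3,:3].T@M[:3,3],"axis",M[2,:3],"tcp px",px(c,p),"tip z",p)
for u in(198,298):print(ray(c,u,257,.07))
m=ray(c,248,257,.07);a=np.radians(13.6);X=np.array([np.cos(a),np.sin(a)])
print("front x",X@(m[:2]-[.592,.1065]),"tcp ahead of front",X@(p-m)[:2], s["force"])
P=[ray(c,130,229,.04),ray(c,371,229,.04)];print("plate front x",[X@(q[:2]-[.592,.1065]) for q in P])
```

```text
cam [0.5472 0.0902 0.2225] axis [-0.2647 -0.0643 -0.9622] tcp px (np.float64(257.3127857933984), np.float64(219.50876603392734)) tip z [0.4797 0.0743 0.052 ]
[0.453  0.1068 0.07  ]
[0.4679 0.0447 0.07  ]
front x -0.1350928651863074 tcp ahead of front 0.018406978859954938 [-0.7401 -0.0695 -0.7525]
plate front x [np.float64(-0.12903694363824883), np.float64(-0.12921060725771774)]
```

Run:
```python
from rig import bot,camera
from h import *
import cv2
s=camera("scene")["img"][185:285,210:320,::-1];w=camera("wrist")["img"][200:280,190:310,::-1]
s=cv2.resize(s,(420,382),interpolation=cv2.INTER_CUBIC);w=cv2.resize(w,(380,382),interpolation=cv2.INTER_CUBIC)
cv2.imwrite("pics/sw.png",np.hstack([s,w])); print(bot.state()["t"])
```

```text
6.5
```

View pics/sw.png

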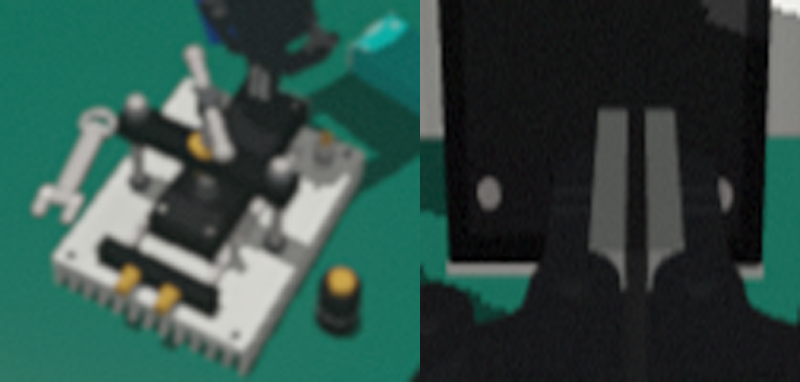

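Run:
```python
from rig import bot,camera
from h import *
c=camera("scene")
p=bot.state()["position"]
for z in(.052,.06,.07,.08,.09):
    u,v=px(c,[p[0],p[1],z]);print(z,u,v,"crop",(u-210)*3.82,(v-185)*3.82)
for q in([.453,.1068,.07],[.4679,.0447,.07],[.453,.1068,.04]): u,v=px(c,q);print(q,"crop",(u-210)*3.82,(v-185)*3.82)
import numpy as np
w=camera("wrist")
for z in(.052,.06,.07,.08,.09): print(z,px(w,[p[0],p[1],z]), px(w,[p[0]+.0107,p[1]+.0026,z]))
```

```text
0.052 278.4032095854715 213.57515506549493 crop 261.300260616501 109.15709235019061
0.06 278.50885978201904 212.05751978525043 crop 261.70384436731274 103.35972557965665
0.07 278.6423395728629 210.1401202308342 crop 262.2137371683363 96.0352592817867
0.08 278.77742029621413 208.19972373240947 crop 262.72974553153796 88.62294465780415
0.09 278.9141309277806 206.23591406210474 crop 263.2519801441219 81.12119171724011
[0.453, 0.1068, 0.07] crop 309.3392356662974 98.55262889005722
[0.4679, 0.0447, 0.07] crop 245.83079518803842 72.08996733609419
[0.453, 0.1068, 0.04] crop 306.9959674807788 120.25726798417323
0.052 (np.float64(257.30991406064675), np.float64(219.38181799138297)) (np.float64(257.2714450112853), np.float64(204.15764368493643))
0.06 (np.float64(257.2887580695305), np.float64(223.99958508758766)) (np.float64(257.24820085251156), np.float64(208.1755683777884))
0.07 (np.float64(257.25954768197187), np.float64(230.3754039180366)) (np.float64(257.21605117653394), np.float64(213.73287755964395))
0.08 (np.float64(257.22673397917646), np.float64(237.53772669652517)) (np.float64(257.1798577370179), np.float64(219.98918116547728))
0.09 (np.float64(257.18960639115124), np.float64(245.64165117836342)) (np.float64(257.1388064008358), np.float64(227.0852081254745))
```

Run:
```python
from rig import bot,camera
from h import *
import cv2
np.set_printoptions(precision=4,suppress=True)
c=camera("wrist"); g=c["img"]
print(bot.state()["position"],bot.state()["force"])
white=g.min(2)>170
for v in(60,150,222):
    w=np.where(white[v,90:405])[0]+90; a,b=ray(c,w.min(),v,.04),ray(c,w.max(),v,.04); print(v,w.min(),w.max(),np.linalg.norm(a-b))
# module width at rows
for v in(120,200,245): print(v,''.join('%4d'%x for x in g[v,185:215].max(1)),'|',''.join('%4d'%x for x in g[v,290:315].max(1)))
a=cv2.imread("pics/w1.png");b=cv2.imread("pics/w2.png")
for im in(a,b):print([int(x) for x in im[205:262:2,251].max(1)],[int(x) for x in im[205:262:2,266].max(1)])
```

```text
[0.4795 0.0743 0.052 ] [-0.2888  1.082  -0.374 ]
60 177 389 0.13238938793610797
150 118 378 0.1772410371409082
222 321 370 0.03605732063935156
120  221 222 223 223 221 170  77  22  23  20  24  21  18  26  48  56  54  56  56  57  56  57  58  57  59  60  59  59  61  60 |   77  78  78  79  76  77  57  31  26  22  22  23  26  21  54 188 226 225 226 225 224 223 222 213 200
200  134 135 137 135 134 131 133 132 135 134 100  40  11  15   9   8  16  15  21  21  20  20  18  20  16  21  21  22  17  22 |   52  51  48  33  24  25  22  24  22  24  48 207 238 239 240 240 238 238 238 237 236 235 236 236 237
245  112 111 110 110 110 110 111 111 111 101  94  93  95  59  11  13  13   8  12  13  16  19  21  19  22  24  21  18  20  19 |   19  13   6  13   9  12  10  13  67 100 111 113 111 111 112 111 111 111 111 112 111 110 111 112 112
[102, 109, 109, 106, 108, 107, 108, 108, 109, 88, 87, 83, 84, 85, 85, 86, 86, 85, 85, 85, 85, 85, 86, 85, 107, 70, 23, 24, 24] [107, 109, 108, 107, 108, 108, 107, 108, 109, 89, 85, 85, 85, 83, 85, 84, 84, 84, 85, 84, 84, 84, 85, 85, 93, 34, 24, 26, 22]
[17, 22, 22, 21, 19, 22, 20, 20, 22, 72, 87, 88, 86, 87, 87, 86, 87, 88, 86, 85, 87, 89, 87, 87, 109, 70, 23, 24, 22] [21, 19, 19, 20, 22, 18, 20, 24, 17, 75, 86, 87, 86, 85, 88, 86, 87, 87, 87, 86, 86, 87, 87, 88, 97, 35, 25, 25, 25]
```

Run:
```python
from rig import bot,camera
from h import *
import cv2
np.set_printoptions(precision=4,suppress=True)
s=camera("scene");w=camera("wrist")
g=s["img"].max(2)
print(g[198:218,268:290])
for z in(.05,.06,.07,.08,.09,.1):
    q=ray(w,258.5,222.6,z); print(z,q,px(s,q))
```

```text
[[108  90  69  58  51  50  41  37  41  39  39  40  41  41  39  37  49  65
   75  71  53  49]
 [113 106  97  87  84  73  54  40  38  40  40  41  38  39  39  39  39  47
   48  43  39  37]
 [113 112 108 107 108  97  74  46  40  39  39  41  38  41  39  39  39  38
   37  39  37  39]
 [114 114 114 113 115 108  85  56  47  44  43  39  38  41  39  41  39  38
   37  39  39  40]
 [113 114 114 113 113 110  92  65  61  66  57  45  37  38  39  38  42  39
   38  40  42  51]
 [113 113 112 113 114 111  92  73  77  80  72  60  45  39  41  43  46  42
   42  53  63  78]
 [112 113 113 114 113 110  88  73  84  83  83  77  58  40  43  55  69  64
   65  79  90 103]
 [114 112 112 113 112  99  73  69  84  80  84  86  65  43  42  72  92  95
   93 102 108 111]
 [113 114 115 113 105  81  56  65  83  78  86  89  65  43  46  82 106 110
  110 113 113 114]
 [113 115 114 110  89  60  44  69  85  81  88  89  63  43  56  89 109 116
  114 115 113 113]
 [108 114 112 100  71  43  45  70  87  83  91  91  63  42  53  85 100 106
  111 115 115 114]
 [106 111 101  79  47  32  38  62  77  79  89  89  63  40  41  57  69  78
   
[... 612 characters left out ...]
 32  33  34  33  35  35  32  34  34
   30  26  29  34]
 [117  58  43  45  48  49  45  43  39  37  37  36  34  35  32  36  32  30
   30  27  33  47]]
0.05 [0.4766 0.0727 0.05  ] (np.float64(278.5912489672283), np.float64(213.2434242251635))
0.06 [0.4806 0.0737 0.06  ] (np.float64(278.1695066508414), np.float64(212.15871262578742))
0.07 [0.4847 0.0748 0.07  ] (np.float64(277.74097323027297), np.float64(211.05653446165817))
0.08 [0.4888 0.0758 0.08  ] (np.float64(277.30548334355547), np.float64(209.93646442557468))
0.09 [0.4929 0.0768 0.09  ] (np.float64(276.8628662160836), np.float64(208.79806328915464))
0.1 [0.497  0.0778 0.1   ] (np.float64(276.4129454373283), np.float64(207.64087732854892))
```

The camera evidence disagrees with the nominal tip: both views put the real fingertips about 25–30 mm above the reported TCP, which means they passed over the module untouched. I'll back off, go lower and check again.

```bash
python3 -m creep '[[-0.012,0,0,0,0,0],[-0.024,0,0,0,0,0],[-0.036,0,0,0,0,0],[-0.048,0,0,0,0,0],[-0.05,0,0.008,0,0,0],[-0.05,0,0.016,0,0,0],[-0.05,0,0.022,0,0,0],[-0.05,0,0.022,0,0,0]]'
python3 - <<'E'
from rig import bot,camera
from h import *
import cv2
np.set_printoptions(precision=4,suppress=True)
p=bot.state();print(p["position"],p["force"],p["width"])
s=camera("scene");w=camera("wrist")
a=cv2.resize(s["img"][170:250,230:330,::-1],(400,320),interpolation=cv2.INTER_CUBIC);b=cv2.resize(w["img"][100:292,140:380,::-1],(400,320),interpolation=cv2.INTER_CUBIC)
cv2.imwrite("pics/sw2.png",np.hstack([a,b]))
q=p["position"]
for z in (.03,.05,.07):
  for d in(0,.011): print(z,d,px(s,[q[0]+d*.972,q[1]+d*.234,z]))
E
```

```text
t: 7.75
position: [0.4309, 0.0626, 0.0293]
tcp_rot: [[0.972, 0.234, -0.001], [0.234, -0.972, 0.0], [-0.001, -0.0, -1.0]]
force: [0.4, -0.4, 0.1]
width: 0.0003
grasp_force: 0.0
[0.4309 0.0626 0.0293] [ 0.3523 -0.4047  0.0766] 0.000255814531845678
0.03 0 (np.float64(284.54723904564435), np.float64(208.32881810474117))
0.03 0.011 (np.float64(283.15908309153747), np.float64(210.34997185402995))
0.05 0 (np.float64(284.87427999852), np.float64(204.58587423111643))
0.05 0.011 (np.float64(283.47178347109553), np.float64(206.61081189144642))
0.07 0 (np.float64(285.20893267345497), np.float64(200.75581512559515))
0.07 0.011 (np.float64(283.79180033589006), np.float64(202.78416399967747))
```

View pics/sw2.png

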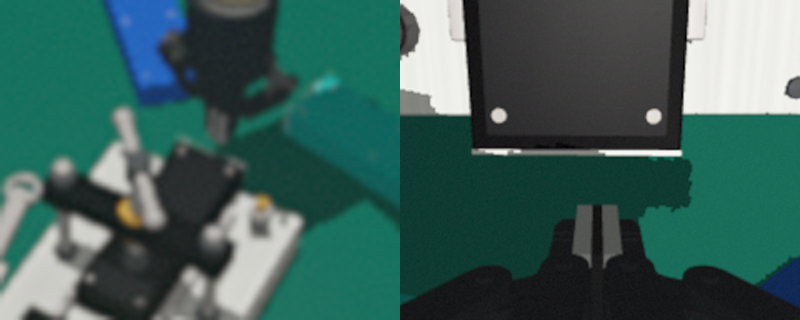

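Scene tip at crop (217,140) again gives a tip height of about 0.055 m, just ahead of the module's front edge. The wrist view shows the tips at (597,205), clear in front of the faceplate at row 152. Going on to push.

```bash
python3 -m creep '[[0.003,0,0.004,0,0,0],[0.006,0,0.004,0,0,0],[0.009,0,0.004,0,0,0],[0.012,0,0.004,0,0,0],[0.015,0,0.004,0,0,0],[0.017,0,0.004,0,0,0],[0.018,0,0.004,0,0,0],[0.018,0,0.004,0,0,0]]';python3 -m creep '[[0.001,0,0,0,0,0],[0.002,0,0,0,0,0],[0.003,0,0,0,0,0],[0.004,0,0,0,0,0],[0.005,0,0,0,0,0],[0.006,0,0,0,0,0],[0.007,0,0,0,0,0],[0.008,0,0,0,0,0]]'
```

```text
t: 8.85
position: [0.4485, 0.0668, 0.026]
tcp_rot: [[0.972, 0.234, -0.0], [0.234, -0.972, 0.0], [-0.0, -0.0, -1.0]]
force: [0.2, 0.2, 0.2]
width: -0.0001
grasp_force: 0.0
t: 9.85
position: [0.4538, 0.0689, 0.0259]
tcp_rot: [[0.972, 0.234, -0.005], [0.234, -0.972, 0.0], [-0.004, -0.001, -1.0]]
force: [-4.3, -1.8, 4.3]
width: -0.0
grasp_force: 2.6
```

```bash
cat > front.py <<'E'
from rig import bot,camera
from h import *
w=camera("wrist");g=w["img"].astype(int).min(2)
X=np.array([.972,.234])
# bright strip below dark module top: per column, lowest bright pixel after dark
f=192/np.tan(np.radians(w["fov_y"]/2))
for u in(215,225,235,285,295,300):
    col=g[:,u]; r=[v for v in range(60,280) if col[v]>110 and col[max(v-6,0):v-2].max()<45]
    print(u,[(v,round(float(X@(ray(w,u,v,.07)[:2]-[.592,.1065])),4)) for v in r[:3]])
st=bot.state();print(st["position"],X@(st["position"][:2]-[.592,.1065]),st["force"],st["ft_torque"])
E
python3 front.py
```

```text
215 [(230, -0.1308)]
225 [(230, -0.1308), (231, -0.1314)]
235 [(230, -0.1308), (231, -0.1314)]
285 [(230, -0.1308), (231, -0.1314)]
295 [(230, -0.1308), (231, -0.1314)]
300 [(230, -0.1308), (231, -0.1313)]
[0.45414252 0.06890709 0.02589775] -0.14279420862015674 [-5.24212772 -1.43106631  2.19135617] [-0.15462864  0.66141675 -0.05261325]
```

```bash
python3 -m creep '[[0.0005,0,0,0,0,0],[0.001,0,0,0,0,0],[0.0015,0,0,0,0,0],[0.002,0,0,0,0,0],[0.0025,0,0,0,0,0],[0.003,0,0,0,0,0],[0.003,0,0,0,0,0],[0.003,0,0,0,0,0]]'; python3 front.py
```

```text
t: 10.9
position: [0.4597, 0.0694, 0.0261]
tcp_rot: [[0.972, 0.234, 0.001], [0.234, -0.972, -0.0], [0.001, 0.0, -1.0]]
force: [-1.9, -1.7, -0.4]
width: -0.0003
grasp_force: 0.8
215 [(230, -0.1253), (231, -0.1259)]
225 [(230, -0.1253), (231, -0.1259)]
235 [(230, -0.1253), (231, -0.1259)]
285 [(230, -0.1253)]
295 [(230, -0.1253)]
300 [(230, -0.1253)]
[0.45968646 0.06933571 0.02608059] -0.13730520760269008 [-1.12609797 -0.82858766 -1.31761757] [-0.02902454  0.25438565  0.06529351]
```

The module is moving with the finger, in stick-slip. About 17 mm to go.

```bash
python3 -m creep '[[0.0015,0,0,0,0,0],[0.003,0,0,0,0,0],[0.0045,0,0,0,0,0],[0.006,0,0,0,0,0],[0.0075,0,0,0,0,0],[0.009,0,0,0,0,0],[0.0105,0,0,0,0,0],[0.012,0,0,0,0,0]]';python3 -m creep '[[0.0005,0,0,0,0,0],[0.001,0,0,0,0,0],[0.0015,0,0,0,0,0],[0.002,0,0,0,0,0],[0.0025,0,0,0,0,0],[0.003,0,0,0,0,0],[0.0035,0,0,0,0,0],[0.004,0,0,0,0,0]]'; python3 front.py
```

```text
t: 11.95
position: [0.4706, 0.0722, 0.026]
tcp_rot: [[0.972, 0.234, -0.0], [0.234, -0.972, 0.0], [-0.0, -0.0, -1.0]]
force: [-4.9, -1.4, 3.7]
width: -0.0001
grasp_force: 2.5
t: 12.95
position: [0.4744, 0.0731, 0.0261]
tcp_rot: [[0.972, 0.234, -0.001], [0.234, -0.972, 0.0], [-0.001, -0.0, -1.0]]
force: [-5.5, -1.9, 3.8]
width: 0.0003
grasp_force: 2.6
215 [(230, -0.1101), (231, -0.1107)]
225 [(230, -0.1101), (231, -0.1106)]
235 [(230, -0.1101), (231, -0.1106)]
285 [(230, -0.1101)]
295 [(230, -0.1101)]
300 [(229, -0.1095), (230, -0.1101)]
[0.47453189 0.07313576 0.02605201] -0.12198623533376529 [-5.73881989 -0.65147005  2.58323958] [-0.13007002  0.76162847  0.05928255]
```

```bash
python3 -m creep '[[0.0003,0,0,0,0,0],[0.0006,0,0,0,0,0],[0.0009,0,0,0,0,0],[0.0012,0,0,0,0,0],[0.0015,0,0,0,0,0],[0.0018,0,0,0,0,0],[0.002,0,0,0,0,0],[0.002,0,0,0,0,0]]'; python3 -m creep '[[0.0003,0,0,0,0,0],[0.0006,0,0,0,0,0],[0.0009,0,0,0,0,0],[0.0012,0,0,0,0,0],[0.0015,0,0,0,0,0],[0.0015,0,0,0,0,0],[0.0015,0,0,0,0,0],[0.0015,0,0,0,0,0]]'
```

```text
t: 14.0
position: [0.4764, 0.0736, 0.026]
tcp_rot: [[0.972, 0.234, -0.0], [0.234, -0.972, 0.0], [-0.0, -0.0, -1.0]]
force: [-4.8, -1.2, 3.7]
width: 0.0001
grasp_force: 2.5
t: 15.0
position: [0.4776, 0.0739, 0.026]
tcp_rot: [[0.972, 0.234, -0.001], [0.234, -0.972, -0.0], [-0.001, -0.0, -1.0]]
force: [-5.7, -1.6, 3.4]
width: -0.0001
grasp_force: 2.8
```

```bash
python3 -m creep '[[0.0003,0,0,0,0,0],[0.0006,0,0,0,0,0],[0.0009,0,0,0,0,0],[0.0012,0,0,0,0,0],[0.0015,0,0,0,0,0],[0.0018,0,0,0,0,0],[0.002,0,0,0,0,0],[0.002,0,0,0,0,0]]'; python3 -m creep '[[0.0003,0,0,0,0,0],[0.0006,0,0,0,0,0],[0.0009,0,0,0,0,0],[0.0012,0,0,0,0,0],[0.0015,0,0,0,0,0],[0.0015,0,0,0,0,0],[0.0015,0,0,0,0,0],[0.0015,0,0,0,0,0]]'
```

```text
t: 16.0
position: [0.4775, 0.074, 0.0259]
tcp_rot: [[0.972, 0.235, -0.005], [0.235, -0.972, -0.0], [-0.005, -0.001, -1.0]]
force: [-8.5, -3.7, 6.4]
width: 0.0001
grasp_force: 4.5
t: 17.0
position: [0.4773, 0.0742, 0.0258]
tcp_rot: [[0.972, 0.235, -0.008], [0.235, -0.972, -0.001], [-0.008, -0.001, -1.0]]
force: [-10.0, -6.2, 7.9]
width: 0.0001
grasp_force: 5.7
```

Home: position stalled at (0.4775, 0.074) while the force climbed to about 10 N. Now I'll back off, rise, and move over the handle with the gripper part open, unwinding the wrist.

```bash
python3 -m creep '[[-0.02,0,0,0,0,0],[-0.04,0,0,0,0,0],[-0.04,0,-0.03,0,0,0],[-0.04,0,-0.07,0,0,0],[-0.04,0,-0.11,0,0,0],[-0.04,0,-0.15,0,0,0],[-0.04,0,-0.184,0,0,0],[-0.04,0,-0.184,0,0,0]]'; python3 -m creep '[[0.019,0,0,0,0,-10],[0.038,-0.001,0,0,0,-20],[0.058,-0.002,0,0,0,-30],[0.078,-0.003,0,0,0,-40],[0.097,-0.004,0,0,0,-50],[0.116,-0.005,0,0,0,-60],[0.136,-0.005,0,0,0,-70],[0.155,-0.005,0,0,0,-80]]' 0.5; python3 -m creep '[[0,0,0,0,0,-10.5],[0,0,0,0,0,-21],[0,0,0,0,0,-31.5],[0,0,0,0,0,-42],[0,0,0,0,0,-52.5],[0,0,0,0,0,-63],[0,0,0,0,0,-73.5],[0,0,0,0,0,-84]]'
python3 - <<'E'
from rig import bot,camera
import cv2
s=bot.state();print(s["joint_positions"],s["width"],s["force"],s["ft_torque"])
c=camera("wrist"); cv2.imwrite("pics/w3.png",c["img"][:,:,::-1])
E
```

```text
t: 18.0
position: [0.4476, 0.0652, 0.2132]
tcp_rot: [[0.972, 0.234, 0.013], [0.234, -0.972, -0.001], [0.012, 0.004, -1.0]]
force: [0.1, 0.2, 0.5]
width: 0.0002
grasp_force: 0.0
t: 19.0
position: [0.5938, 0.1069, 0.2085]
tcp_rot: [[-0.067, 0.998, 0.001], [0.998, 0.067, 0.0], [0.0, 0.001, -1.0]]
force: [-0.1, -0.2, -1.1]
width: 0.064
grasp_force: 0.0
t: 20.0
position: [0.5931, 0.1067, 0.2085]
tcp_rot: [[-0.999, 0.037, 0.001], [0.037, 0.999, 0.0], [-0.001, 0.001, -1.0]]
force: [0.3, -0.8, 0.2]
width: 0.0638
grasp_force: 0.0
[-7.56850865e-03  4.90547050e-01  1.48572835e+00  5.27007720e-04
  1.16417225e+00 -1.54139919e+00] 0.06377827633417357 [ 0.29288413 -0.7859996   0.22700814] [ 0.00887623 -0.01351022  0.00788433]
```

View pics/w3.png

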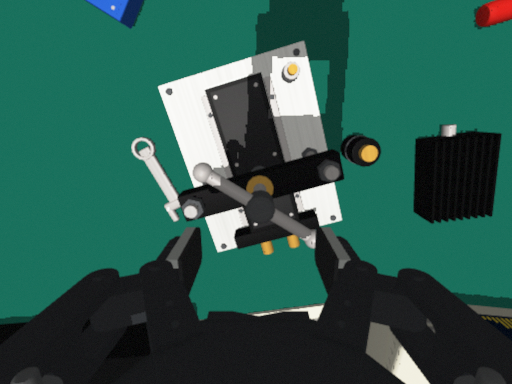

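Wrist view: hub at (261,206), bar ball ends at (203,172) and (313,241). Fingers at (190,235) and (330,235), straddling it and clear on the counter-clockwise side.

Run:
```python
from rig import bot,camera
from h import *
np.set_printoptions(precision=4,suppress=True)
w=camera("wrist");s=bot.state();p=s["position"]
print("tcp px@.188",px(w,[p[0],p[1],.188]),p)
a,b,h=ray(w,203,172,.188),ray(w,313,241,.188),ray(w,261,206,.193)
d=b-a;print(a,b,"mid",(a+b)/2,"len",np.linalg.norm(d),"ang",np.degrees(np.arctan2(d[1],d[0]))%180,"hub",h)
y=s["tcp_rot"][:,1];print("tool y ang",np.degrees(np.arctan2(y[1],y[0]))%180)
for z in(.2,.23,.25,.27):print(z,[ray(w,u,232,z)[:2]-p[:2] for u in(190,330)])
```

```text
tcp px@.188 (np.float64(258.23214869365546), np.float64(208.32505124184803)) [0.5929 0.1067 0.2087]
[0.5635 0.0673 0.188 ] [0.6216 0.1488 0.188 ] mid [0.5925 0.1081 0.188 ] len 0.10012318030744531 ang 54.52510302199337 hub [0.5893 0.1088 0.193 ]
tool y ang 87.51284827621656
0.2 [array([ 0.0123, -0.0502]), array([0.0157, 0.0519])]
0.23 [array([-0.0013, -0.0415]), array([0.0016, 0.0435])]
0.25 [array([-0.0103, -0.0356]), array([-0.0079,  0.0379])]
0.27 [array([-0.0194, -0.0298]), array([-0.0173,  0.0324])]
```

```bash
python3 -m creep '[[0,0.001,0,0,0,-6],[0,0.001,0.012,0,0,-6],[0,0.001,0.024,0,0,-6],[0,0.001,0.036,0,0,-6],[0,0.001,0.048,0,0,-6],[0,0.001,0.06,0,0,-6],[0,0.001,0.072,0,0,-6],[0,0.001,0.072,0,0,-6]]'
cat > tq.py <<'E'
from rig import bot
import numpy as np
s=bot.state();y=s["tcp_rot"][:,1];print("torque",s["ft_torque"].round(3),"F",s["force"].round(1),"p",s["position"].round(4),"yang",round(np.degrees(np.arctan2(y[1],y[0])),2),"j6",round(s["joint_positions"][5],3))
E
python3 tq.py; python3 -m creep '[[0,0,0,0,0,2.5],[0,0,0,0,0,5],[0,0,0,0,0,7.5],[0,0,0,0,0,10],[0,0,0,0,0,12.5],[0,0,0,0,0,15],[0,0,0,0,0,17.5],[0,0,0,0,0,20]]'; python3 tq.py
```

```text
t: 21.1
position: [0.5913, 0.1075, 0.1367]
tcp_rot: [[-0.998, -0.062, -0.003], [-0.062, 0.998, -0.0], [0.003, 0.0, -1.0]]
force: [-0.4, 0.8, 0.1]
width: 0.0642
grasp_force: 0.0
torque [0.033 0.023 0.004] F [-0.4  0.8  0.1] p [0.5913 0.1075 0.1367] yang 93.53 j6 -1.638
t: 22.1
position: [0.5917, 0.108, 0.1384]
tcp_rot: [[-0.959, 0.284, -0.001], [0.284, 0.959, 0.0], [0.001, 0.0, -1.0]]
force: [-2.4, 0.3, -0.1]
width: 0.0642
grasp_force: 1.6
torque [0.141 0.183 0.122] F [-2.4  0.3 -0.1] p [0.5917 0.108  0.1384] yang 73.48 j6 -1.288
```

Torque about z is 0.122 N·m, which matches free turning. Winding on.

```bash
python3 -m creep '[[0,0,0,0,0,8],[0,0,0,0,0,16],[0,0,0,0,0,24],[0,0,0,0,0,32],[0,0,0,0,0,40],[0,0,0,0,0,48],[0,0,0,0,0,56],[0,0,0,0,0,64]]'; python3 tq.py;  python3 -m creep '[[0,0,0,0,0,7],[0,0,0,0,0,14],[0,0,0,0,0,21],[0,0,0,0,0,28],[0,0,0,0,0,35],[0,0,0,0,0,42],[0,0,0,0,0,49],[0,0,0,0,0,56]]'; python3 tq.py
```

```text
t: 23.1
position: [0.5916, 0.1082, 0.1379]
tcp_rot: [[-0.161, 0.987, -0.001], [0.987, 0.161, 0.001], [0.001, -0.001, -1.0]]
force: [-0.3, 1.4, -1.9]
width: 0.0639
grasp_force: 1.7
torque [0.26  0.12  0.188] F [-0.3  1.4 -1.9] p [0.5916 0.1082 0.1379] yang 9.29 j6 -0.168
t: 24.1
position: [0.5919, 0.1079, 0.138]
tcp_rot: [[0.727, 0.686, -0.0], [0.686, -0.727, 0.0], [0.0, -0.001, -1.0]]
force: [0.0, 0.9, -2.8]
width: 0.0641
grasp_force: 1.7
torque [0.131 0.087 0.126] F [ 0.   0.9 -2.8] p [0.5919 0.1079 0.138 ] yang -46.67 j6 0.809
```

```bash
python3 -m creep '[[0,0,0,0,0,4],[0,0,0,0,0,8],[0,0,0,0,0,12],[0,0,0,0,0,16],[0,0,0,0,0,20],[0,0,0,0,0,24],[0,0,0,0,0,28],[0,0,0,0,0,32]]'; python3 tq.py;  python3 -m creep '[[0,0,0,0,0,2],[0,0,0,0,0,4],[0,0,0,0,0,6],[0,0,0,0,0,8],[0,0,0,0,0,10],[0,0,0,0,0,12],[0,0,0,0,0,14],[0,0,0,0,0,16]]'; python3 tq.py
```

```text
t: 25.1
position: [0.5917, 0.1078, 0.1379]
tcp_rot: [[0.98, 0.198, -0.001], [0.198, -0.98, 0.0], [-0.001, -0.0, -1.0]]
force: [-0.6, 0.3, -2.1]
width: 0.064
grasp_force: 1.7
torque [0.076 0.059 0.081] F [-0.6  0.3 -2.1] p [0.5917 0.1078 0.1379] yang -78.57 j6 1.366
t: 26.1
position: [0.5917, 0.1076, 0.1378]
tcp_rot: [[0.997, -0.08, -0.001], [-0.08, -0.997, 0.0], [-0.001, -0.0, -1.0]]
force: [-2.3, 1.3, -3.0]
width: 0.0639
grasp_force: 1.9
torque [0.238 0.426 0.135] F [-2.3  1.3 -3. ] p [0.5917 0.1076 0.1378] yang -94.59 j6 1.645
```

```bash
R='[[0,0,0,0,0,2.5]]'; python3 -m creep '[[0,0,0,0,0,2.5],[0,0,0,0,0,5],[0,0,0,0,0,7.5],[0,0,0,0,0,10],[0,0,0,0,0,12.5],[0,0,0,0,0,15],[0,0,0,0,0,17.5],[0,0,0,0,0,20]]' >/dev/null; python3 tq.py;  python3 -m creep '[[0,0,0,0,0,2],[0,0,0,0,0,4],[0,0,0,0,0,6],[0,0,0,0,0,8],[0,0,0,0,0,10],[0,0,0,0,0,12],[0,0,0,0,0,14],[0,0,0,0,0,16]]'>/dev/null; python3 tq.py
```

```text
torque [0.175 0.436 0.143] F [-1.4  2.5 -3. ] p [0.5916 0.1078 0.1379] yang -114.61 j6 1.994
torque [0.54  0.726 0.188] F [-3.1  3.3 -3.1] p [0.5917 0.1078 0.1378] yang -130.59 j6 2.273
```

```bash
python3 -m creep '[[0,0,0,0,0,1.5],[0,0,0,0,0,3],[0,0,0,0,0,4.5],[0,0,0,0,0,6],[0,0,0,0,0,7.5],[0,0,0,0,0,9],[0,0,0,0,0,10.5],[0,0,0,0,0,12]]' >/dev/null; python3 tq.py;  python3 -m creep '[[0,0,0,0,0,1.5],[0,0,0,0,0,3],[0,0,0,0,0,4.5],[0,0,0,0,0,6],[0,0,0,0,0,7.5],[0,0,0,0,0,9],[0,0,0,0,0,10.5],[0,0,0,0,0,12]]'>/dev/null; python3 tq.py
```

```text
torque [0.52  0.67  0.268] F [-3.5  3.9 -4.2] p [0.5916 0.1079 0.1377] yang -142.56 j6 2.482
torque [0.565 0.597 0.32 ] F [-3.2  4.2 -5. ] p [0.5917 0.108  0.1376] yang -154.55 j6 2.692
```

Torque is climbing 0.19 → 0.27 → 0.32 N·m. The wrist is nearly out of range, so I'll back off, lift, rewind half a turn and re-engage.

```bash
python3 -m creep '[[0,0,0,0,0,-8],[0,0,0,0,0,-8],[0,0,-0.04,0,0,-8],[0,0,-0.07,0,0,-8],[0,0,-0.07,0,0,-18],[0,0,-0.07,0,0,-28],[0,0,-0.07,0,0,-38],[0,0,-0.07,0,0,-48]]'; python3 -m creep '[[0,0,0,0,0,-10],[0,0,0,0,0,-20],[0,0,0,0,0,-30],[0,0,0,0,0,-40],[0,0,0,0,0,-50],[0,0,0,0,0,-60],[0,0,0,0,0,-70],[0,0,0,0,0,-80]]'>/dev/null; python3 -m creep '[[0,0,0,0,0,-10],[0,0,0,0,0,-20],[0,0,0,0,0,-30],[0,0,0,0,0,-40],[0,0,0,0,0,-50],[0,0,0,0,0,-60],[0,0,0,0,0,-60],[0,0,0,0,0,-60]]'>/dev/null; python3 tq.py;  python3 -m creep '[[0,0,0.01,0,0,0],[0,0,0.02,0,0,0],[0,0,0.03,0,0,0],[0,0,0.04,0,0,0],[0,0,0.05,0,0,0],[0,0,0.06,0,0,0],[0,0,0.07,0,0,0],[0,0,0.07,0,0,0]]'>/dev/null; python3 tq.py
```

```text
t: 31.1
position: [0.5942, 0.1068, 0.2092]
tcp_rot: [[0.959, -0.282, 0.005], [-0.282, -0.96, -0.001], [0.005, -0.0, -1.0]]
force: [-1.0, 0.8, -0.1]
width: 0.0639
grasp_force: 0.0
torque [ 0.001 -0.004  0.074] F [-0.4  0.2  0. ] p [0.593  0.1072 0.2086] yang 33.31 j6 -0.587
torque [-0.008  0.06   0.046] F [ 0.6  0.8 -0.2] p [0.5915 0.1075 0.137 ] yang 33.54 j6 -0.591
```

```bash
python3 -m creep '[[0,0,0,0,0,2],[0,0,0,0,0,4],[0,0,0,0,0,6],[0,0,0,0,0,8],[0,0,0,0,0,10],[0,0,0,0,0,12],[0,0,0,0,0,13],[0,0,0,0,0,14]]'>/dev/null; python3 tq.py;  python3 -m creep '[[0,0,0,0,0,1],[0,0,0,0,0,2],[0,0,0,0,0,3],[0,0,0,0,0,4],[0,0,0,0,0,5],[0,0,0,0,0,6],[0,0,0,0,0,7],[0,0,0,0,0,8]]'>/dev/null; python3 tq.py
```

```text
torque [ 0.644 -0.045  0.31 ] F [-0.5  4.2  2.4] p [0.5924 0.108  0.1382] yang 19.48 j6 -0.346
torque [ 0.746 -0.038  0.325] F [1.1 4.1 2.1] p [0.5923 0.1079 0.1381] yang 11.48 j6 -0.206
```

```bash
python3 -m creep '[[0,0,0,0,0,1],[0,0,0,0,0,2],[0,0,0,0,0,3],[0,0,0,0,0,4],[0,0,0,0,0,5],[0,0,0,0,0,6],[0,0,0,0,0,7],[0,0,0,0,0,8]]'>/dev/null; python3 tq.py;  python3 -m creep '[[0,0,0,0,0,0.5],[0,0,0,0,0,1],[0,0,0,0,0,1.5],[0,0,0,0,0,2],[0,0,0,0,0,2.5],[0,0,0,0,0,3],[0,0,0,0,0,3.5],[0,0,0,0,0,4]]'>/dev/null; python3 tq.py
```

```text
torque [ 0.775 -0.058  0.41 ] F [-0.4  5.6  3.4] p [0.5923 0.1078 0.138 ] yang 3.47 j6 -0.067
torque [ 0.751 -0.051  0.305] F [-0.2  4.7  2.8] p [0.5923 0.1077 0.138 ] yang -0.51 j6 0.003
```

```bash
python3 -m creep '[[0,0,0,0,0,0.4],[0,0,0,0,0,0.8],[0,0,0,0,0,1.2],[0,0,0,0,0,1.6],[0,0,0,0,0,2],[0,0,0,0,0,2.4],[0,0,0,0,0,2.8],[0,0,0,0,0,3.2]]'>/dev/null; python3 tq.py;  python3 -m creep '[[0,0,0,0,0,0.4],[0,0,0,0,0,0.8],[0,0,0,0,0,1.2],[0,0,0,0,0,1.6],[0,0,0,0,0,2],[0,0,0,0,0,2.4],[0,0,0,0,0,2.8],[0,0,0,0,0,3.2]]'>/dev/null; python3 tq.py
```

```text
torque [ 0.828 -0.108  0.417] F [-0.1  5.8  2.2] p [0.5923 0.1077 0.138 ] yang -3.7 j6 0.059
torque [ 0.778 -0.087  0.427] F [-0.9  4.3  2.4] p [0.5922 0.1077 0.1379] yang -6.89 j6 0.114
```

Torque is about 0.42 N·m, which is firm. Releasing and lifting clear.

```bash
python3 -m creep '[[0,0,0,0,0,-5],[0,0,0,0,0,-10],[0,0,0,0,0,-10],[0,0,-0.03,0,0,-10],[0,0,-0.06,0,0,-10],[0,0,-0.1,0,0,-10],[0,0,-0.13,0,0,-10],[0,0,-0.13,0,0,-10]]'
python3 - <<'E'
from rig import bot,camera
import cv2
c=camera("wrist"); cv2.imwrite("pics/w4.png",c["img"][:,:,::-1])
E
```

```text
t: 41.1
position: [0.5938, 0.1067, 0.2706]
tcp_rot: [[-0.052, 0.999, 0.006], [0.999, 0.052, -0.001], [-0.002, 0.006, -1.0]]
force: [-0.7, 0.1, 0.1]
width: 0.0641
grasp_force: 0.0
```

View pics/w4.png

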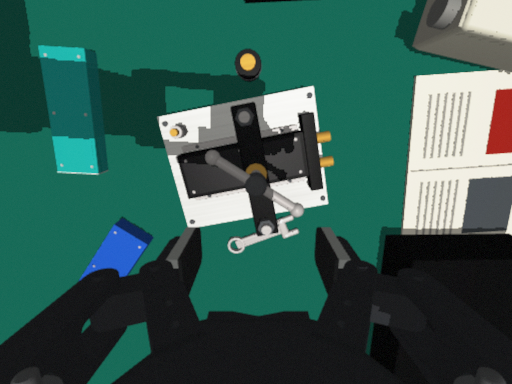

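The view shows the module's rear against the stop block at (308,150) and its front at (183,172), inside the plate edge. The attenuator (178,131), load (248,63) and wrench (263,238) are undisturbed, and the gripper is clear.

```bash
python3 -c "
from rig import bot
print(bot.hand_in())"
```

```text
the job is handed in; nothing more can be done
None
```

The module is fully home on the stop block and clamped at about 0.42 N·m by feel. I let go, saw no bystander out of place in the last wrist picture, and handed the job in at about 41 s; no verdict came back.

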